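# Put the ramekin away in the flip-lid bin and snap it shut

## Task

Put the small white ramekin away in the white flip-lid bin on the fridge shelf: set it upright on the bin's floor without dropping it or tipping it over. Then flip the lid over and press its free edge down until the catch clicks and holds it fully shut. Leave the other things on the shelf where they are.

Things in the scene. Friction and masses are not known exactly. Their poses are not given: they have to be found in the camera images.
- ramekin_mid (a point): Open straight-sided white ceramic ramekin, 65 mm across the rim (63 mm below it), 50 mm tall, wall 5 mm, about 0.18 kg, standing upright, open side up. The point is on its axis half-way up (25 mm above its underside); z axis up. Much smaller than the other white bowl; may stand on either side of the low tin.
- bin_floor (a point): White plastic bin, fixed to the shelf: outside 170 mm (its x) by 190 mm (its y), rim 85 mm above the shelf, walls and floor 4 mm. The point is the centre of the inner floor, 4 mm above the shelf. x axis points level from the catch side (front, wall at x = -85 mm) to the hinge side (hinge axis at x = +85 mm); y along the hinge; z up.
- hinge_mid (a point): Middle of the lid's hinge axis, on the bin's +x rim, 85 mm above the shelf; same axes as bin_floor. The damped hinge rubs a little: the lid stays where left above about 1.25 rad; from below about 1.0 rad it falls slowly by itself until it rests ajar on the catch. Let fall, it never latches.
- lid (a joint): Lid angle, rad: 0 shut, level; 1.57 upright; 1.95 end stop, leaning away from the bin. Starts at 1.5 to 1.85. Let fall, it rests on the catch, ajar at about 0.06 (free edge 10 mm high). Pushed down near the free edge with about 13 N it passes a sprung detent at about 0.03, snaps to 0 and is held; short of that it springs back to ajar.
- lid_press (a point): Where to press: on the lid's outer (shut: upper) face, centre line, 158 mm from the hinge axis, 12 mm inside the free edge, over the catch. Lid: white plate 170 mm hinge to free edge, 190 mm wide, 5 mm thick, plus a thumb tab 70 mm wide, 14 mm out, with a tongue below. Shut, the face is level, 91 mm above the shelf. x points to the hinge, z out of the face.
- scraper: Bystander: stainless scraper lying flat, blade 75 by 130 mm with a black handle along one edge, 18 mm high. Origin under its middle.
- bowl: Bystander: large white ceramic bowl, 130 mm across, 60 mm tall. Origin under its centre.
- jar: Bystander: glass jar, 72 mm across, 100 mm tall. Origin under its centre.
- milk: Bystander: white plastic bottle, 76 mm across, 200 mm tall. Origin under its centre.
- tin: Bystander: low tin, 68 mm across, 42 mm tall. Origin under its centre.

How it is judged:
By the outcome, as a careful person would: the job done as asked, in the order asked, and still so for the second after the job is handed in, with the robot touching nothing.
It also fails if it takes over 58 s, if anything falls off the work surface, if the arm or the gripper's body presses on something with over 40 N, if the wrist force passes 120 N, or if a joint passes its speed limit or range.

## Robot

A 7-joint arm with a two-finger parallel gripper is mounted at the origin on the work surface. World frame = base frame: x ahead of the robot, y to its left, z up, the work surface at z = 0. Lengths are in m, angles in rad, forces in N, time in s.
With the tool pointing down it reaches from about 0.425 to 0.875 m from the base axis. Payload 9.9 kg.
Tool frame: the origin (TCP) lies at the very end of the fingers, on their centre line; the grasp point (between the pads) lies 19 mm behind it; z points along the fingers, y is the line along which they close (so a half turn about z gives the same grasp; the last joint's range is limited). The gripper opens to 85 mm and grips with 20 to 120 N. Pads are 22 mm wide; open, the fingers measure 114 mm over their backs; the gripper's body (76 mm by 85 mm) begins 54 mm behind the grasp point. The pads swing forward as they close: fully open they stand 13 mm farther back than shut.
Start: joints at [-1.246, 0.576, 0.025, 1.437, -0.015, 1.129, -0.057], TCP at [0.268, 0.619, 0.206] pointing down, gripper open.
Joint ranges: [-2.76, 2.76], [-0.34, 2.15], [-1.52, 1.57], [0.19, 2.46], [-1.09, 4.23], [0.17, 1.99], [-2.82, 2.82]. Speed limits (rad/s): [2.22, 2.22, 3.01, 3.01, 3.14, 3.14, 3.14].

## Interface

Orientations are given as a rotation vector (axis times angle).
In Python, from plant import robot, kin, status, cams, spotter gives the robot as it stands. Calls block until the motion is done:
- robot.move_pose(position, orientation): joint-space move of the TCP to a pose.
- robot.servo_line(position, frame=None, speed=0.15, max_force=None): straight line of the TCP; frame=None keeps the orientation; speed is the mean speed in m/s. With max_force (N) it stops when the force on the tool has changed by that much, and returns True; else False.
- robot.goto_joints(angles): joint-space move.
- robot.open_gripper() and robot.grasp(strength=None): open the fingers fully, or close them until they stop; strength is the grip in N (None keeps the last).
- robot.pause(seconds).
- kin.inverse_kinematics(position, orientation): joint angles nearest the present ones, or None.
- status.state(): the state.
- cams.capture(name): name is "side" or "top"; returns the picture (480x640x3 uint8, red, green, blue); there is no depth.
- cams.camera_model(name): a dict with "fx", "fy", "cx", "cy" (pixels), "R" (3x3) and "t" (3): a world point X has camera coordinates R X + t. Camera axes: x right, y down, z forward; pixel columns grow to the right and rows downward; lengths in m; the calibration is good to about 2 mm. A picture is of the moment at which its call begins. camera_model takes no time and is no camera call.
A pose or a line that the arm cannot do raises robot.Unreachable and nothing moves.
- robot.hand_in(): hands the job in; it is judged then, once.
Trained networks look in the newest picture that a camera, given by its name, has taken for a name from the list of things; names that differ only in an ending like _2 or _b are one class to them, and where a whole thing is asked for, a point or a joint stands for the part that bears it (a point fixed in the world has none). Each returns a list of dicts, best first, with "score" (0 to 1); they miss things now and then, are a little off and sometimes report something else, mostly with a low value. They report only what shows in the picture. A call takes as long as a camera call.
- spotter.boxes_of(camera, label): "position" ([x, y, z] in m, in the coordinates of the camera as it stood for that picture, good to about 4 mm: the middle of the surface that is visible of it).
- spotter.trace(camera, label): "pixels" (480x640 bool, what is visible of it).
- spotter.landmark_of(camera, label): "position" ([x, y, z] in m, in the coordinates of the camera as it stood for that picture, good to about 4 mm: a listed point, or the origin of a listed thing).
The state is a dict: "time": time; "joint_positions": joint angles; "joint_vel": joint speeds; "tau": joint torques, N m; "eef_pos": TCP position; "eef_rot": TCP orientation; "force": force on the tool from outside, world axes, zero at the start; "ft_torque": the same for the moment, N m; "gripper_width": finger opening in m; "grasp_force": force on a finger pad.
Only numpy, scipy, OpenCV 4.12 (cv2) and the standard library are available. Lean on these libraries where they do the work, as an engineer would, in place of code of your own. Each camera call takes 0.05 s, during which the arm holds its last target. There are 200 camera calls.

## Working session

There is one attempt and no reset: what is moved stays moved. The work goes in short steps, each a Python script; the robot and the scene stay as the last script left them, time stands still between calls to the robot, and variables do not carry over. Pictures are saved under pics/ and viewed, at most 10 in all, crops included, and the job is handed in when it is done.

```bash
mkdir -p pics
cat > h.py <<'E'
import numpy as np, cv2
from plant import robot, kin, status, cams, spotter
def world(c,p):
    m=cams.camera_model(c); return np.array(m["R"]).T@(np.array(p)-np.array(m["t"]))
def snap(c,f):
    im=cams.capture(c); cv2.imwrite("pics/"+f+".png",im[:,:,::-1]); return im
E
python3 - <<'E'
from h import *
np.set_printoptions(precision=4,suppress=True)
for c in ("top","side"):
    snap(c,c+"0")
    m=cams.camera_model(c); print(c,"cam at",-np.array(m["R"]).T@np.array(m["t"]), np.array(m["R"])[2])
    for l in ("ramekin_mid","bin_floor","hinge_mid","lid_press","bowl","tin","jar","milk","scraper"):
        for d in spotter.landmark_of(c,l)[:2]: print(l,round(d["score"],2),world(c,d["position"]))
s=status.state(); print(s["time"],s["eef_pos"],s["eef_rot"],s["force"])
E
```

```text
top cam at [ 0.4888 -0.0136  1.5221] [ 0.0605  0.0054 -0.9982]
ramekin_mid 0.69 [0.4672 0.3858 0.0243]
ramekin_mid 0.42 [ 0.5318 -0.1161  0.0051]
bin_floor 0.73 [ 0.5299 -0.1167  0.0077]
hinge_mid 0.79 [ 0.5447 -0.2057  0.0845]
hinge_mid 0.35 [ 0.5008  0.1961 -0.0002]
lid_press 0.69 [ 0.5472 -0.2332  0.2401]
bowl 0.89 [ 0.4642 -0.4715 -0.0022]
tin 0.59 [ 0.4991  0.1981 -0.0001]
jar 0.73 [0.5604 0.5174 0.0029]
milk 0.69 [ 0.5923 -0.5155  0.002 ]
milk 0.67 [0.4641 0.3859 0.0287]
scraper 0.82 [ 0.7114  0.2075 -0.0013]
scraper 0.53 [0.5    0.1986 0.0017]
side cam at [-0.0135 -0.7537  1.0496] [ 0.4489  0.5613 -0.6953]
ramekin_mid 0.78 [0.4678 0.3854 0.0236]
bin_floor 0.81 [ 0.5264 -0.1189  0.0046]
lid_press 0.56 [ 0.5455 -0.237   0.2418]
bowl 0.81 [ 0.4658 -0.473   0.0005]
bowl 0.35 [ 0.5586  0.5105 -0.0015]
tin 0.9 [0.5011 0.2014 0.0018]
jar 0.79 [0.5651 0.5108 0.0008]
jar 0.58 [0.714  0.209  0.0013]
milk 0.91 [ 0.5948 -0.5153 -0.0007]
scraper 0.9 [0.7145 0.2091 0.0002]
1.0 [0.2683 0.6194 0.2064] [-0.6376 -3.0761  0.0001] [ 0.3373  0.3923 -0.1214]
```

View pics/top0.png

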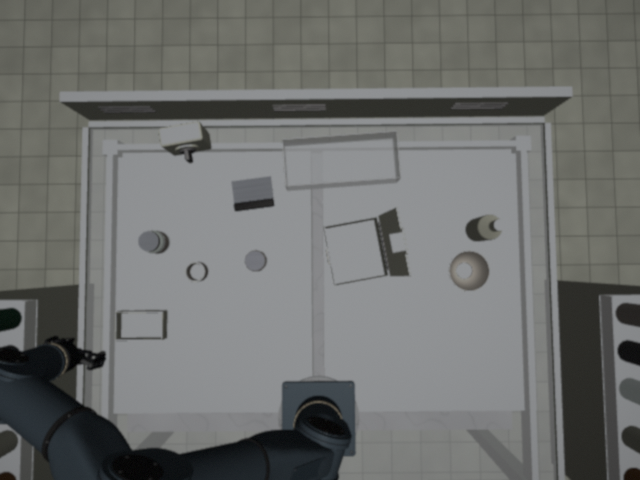

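View pics/side0.png

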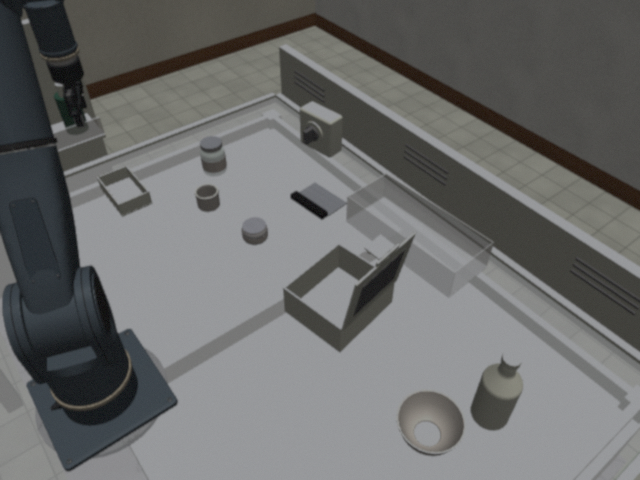

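The top picture shows the ramekin at (197,271), the tin at (256,260) and the bin centre near (355,250). The hinge is on the right at about column 385, with the lid leaning right. The side picture agrees, with the ramekin at (207,197) and the bin at (340,297). Both cameras' measurements match, and the bin's x axis points along about -1.41 rad. Next I pick up the ramekin.

```bash
cat >> h.py <<'E'
from scipy.spatial.transform import Rotation as Ro
np.set_printoptions(precision=4,suppress=True)
A=-1.41; UX=np.array([np.cos(A),np.sin(A),0]); UY=np.array([-np.sin(A),np.cos(A),0]); Z=np.array([0,0,1.])
BIN=np.array([0.528,-0.118,0.0]); HINGE=BIN+.085*UX+.085*Z
def down(psi): 
    c,s=np.cos(psi),np.sin(psi); return Ro.from_matrix(np.array([[-s,c,0],[c,s,0],[0,0,-1]]).T).as_rotvec()
ORI=down(A+np.pi/2)   # fingers close along the bin's y
def st():
    s=status.state(); print("t %.1f"%s["time"],s["eef_pos"],"F",s["force"],"w %.4f g %.1f"%(s["gripper_width"],s["grasp_force"]))
E
python3 - <<'E'
from h import *
print(HINGE)
p=np.array([0.4675,0.3855,0])
robot.move_pose(p+.12*Z,ORI); st()
print(robot.servo_line(p+.010*Z,speed=.1,max_force=12)); st()
robot.grasp(40); st()
robot.servo_line(p+.20*Z,speed=.12); st()
snap("side","side1")
for d in spotter.landmark_of("side","ramekin_mid")[:2]: print(d["score"],world("side",d["position"]))
E
```

```text
[ 0.5416 -0.2019  0.085 ]
t 2.2 [0.4665 0.3878 0.1203] F [ 0.8733  1.2004 -0.5038] w 0.0854 g 0.0
False
t 3.5 [0.4679 0.3858 0.0106] F [ 0.5876 -0.3244 -0.3431] w 0.0856 g 0.0
t 3.8 [0.4677 0.3858 0.0114] F [-3.6956 -1.7717 11.3158] w 0.0622 g 40.9
t 5.6 [0.4672 0.3853 0.1993] F [-0.4412  0.1835 -1.6537] w 0.0623 g 44.2
0.73 [0.4655 0.3858 0.2086]
```

Run:
```python
from h import *
p=BIN-.015*UX
robot.servo_line(p+.20*Z,speed=.2); st()
print(robot.servo_line(p+.030*Z,speed=.12,max_force=15)); st()
robot.pause(.2)
print(robot.servo_line(p+.011*Z,speed=.02,max_force=5)); st()
robot.open_gripper(); robot.pause(.2); st()
robot.servo_line(p+.20*Z,speed=.1); st()
im=snap("side","side2"); it=snap("top","top2")
cv2.imwrite("pics/c2.png",np.hstack([cv2.resize(im[200:380,240:460],None,fx=1.8,fy=1.8),cv2.resize(it[200:300,310:432],None,fx=3.24,fy=3.24)])[:,:,::-1])
for c in ("side","top"):
    for d in spotter.landmark_of(c,"ramekin_mid")[:1]: print(c,d["score"],world(c,d["position"]))
```

```text
t 8.3 [ 0.5256 -0.1024  0.1999] F [ 0.758   0.0123 -1.9154] w 0.0619 g 44.2
False
t 9.8 [ 0.526  -0.1033  0.0306] F [-0.1724  0.7756 -2.0838] w 0.0621 g 44.2
True
t 10.8 [ 0.5255 -0.1031  0.0155] F [-1.9298  0.2341  7.117 ] w 0.0620 g 45.0
t 11.3 [ 0.5249 -0.103   0.0149] F [-0.7632 -0.0467  0.3046] w 0.0850 g 0.0
t 13.3 [ 0.5253 -0.1032  0.1996] F [-0.1335 -0.6616 -0.1252] w 0.0852 g 0.0
side 0.67 [ 0.5219 -0.1049  0.0245]
```

View pics/c2.png

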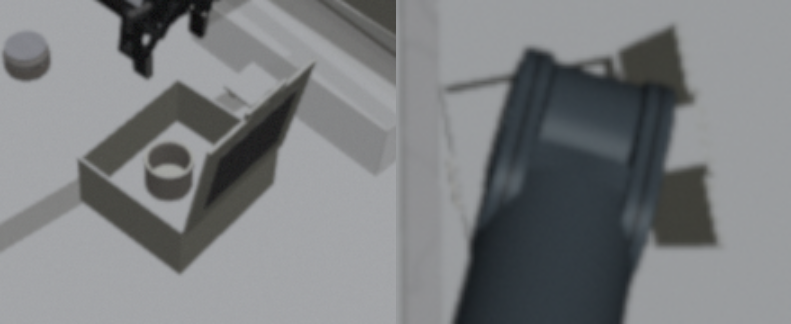

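The ramekin stands upright on the bin floor, at about (168,170) in the left crop. The gripper is clear and the lid is still leaning back. Next I close the lid from behind.

Run:
```python
from h import *
def pt(th,r,h): return HINGE+(-r*np.cos(th)+h*np.sin(th))*UX+(r*np.sin(th)+h*np.cos(th))*Z
p=BIN-.015*UX
robot.grasp(20)
robot.servo_line(p+.36*Z,speed=.2)
q=HINGE+.09*UX; q[2]=.36
robot.servo_line(q,speed=.2); st()
q[2]=.225
print(robot.servo_line(q,speed=.15,max_force=12)); st()
for th in np.arange(1.65,.25,-.2):
    hit=robot.servo_line(pt(th,.14,.006+.012*np.sin(th)+.004),speed=.1,max_force=25)
    print(round(th,2),hit,end=" "); st()
    if hit: break
snap("side","side3")
```

```text
t 16.3 [ 0.5563 -0.2894  0.3599] F [ 0.5511  0.0587 -0.1448] w -0.0002 g 0.0
False
t 17.4 [ 0.5565 -0.2909  0.226 ] F [ 0.8782 -0.9416  0.429 ] w 0.0001 g 0.0
1.65 False t 18.1 [ 0.547  -0.2348  0.2231] F [0.0738 0.2842 0.583 ] w -0.0000 g 0.0
1.45 False t 18.5 [ 0.5425 -0.2067  0.2268] F [-0.1435 -1.0553 -1.3413] w 0.0000 g 0.0
1.25 False t 19.0 [ 0.5379 -0.1782  0.2247] F [ 0.1163 -0.0629  0.2007] w 0.0003 g 0.0
1.05 False t 19.4 [ 0.5333 -0.1503  0.2166] F [0.0372 0.2954 0.0439] w -0.0001 g 0.0
0.85 False t 19.9 [ 0.529  -0.1242  0.2025] F [ 0.5843 -0.0631 -0.2116] w 0.0003 g 0.0
0.65 False t 20.3 [ 0.5254 -0.1023  0.1835] F [-0.3318 -1.0692 -0.5619] w 0.0000 g 0.0
0.45 False t 20.8 [ 0.5226 -0.0844  0.1598] F [ 0.5663 -0.3798  0.5843] w 0.0003 g 0.0
```

View pics/side3.png

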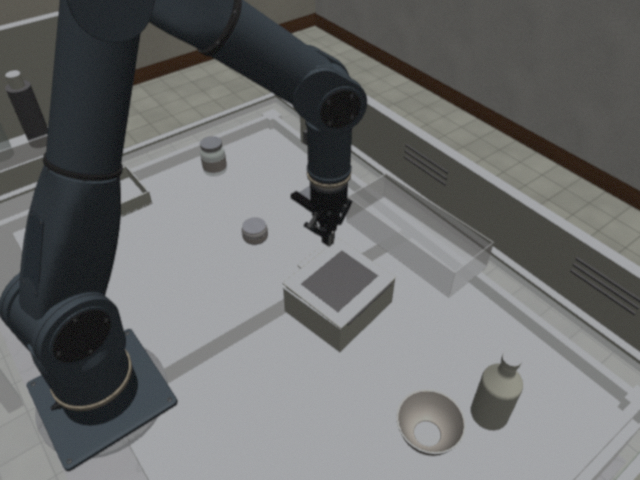

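The lid has fallen and is resting on the bin, centred around (340,280). Now I press it over the catch.

Run:
```python
from h import *
q=HINGE-.158*UX
q[2]=.13; robot.servo_line(q,speed=.1); robot.pause(.3)
for d in spotter.landmark_of("side","lid_press")[:1]: print(d["score"],world("side",d["position"]), q)
for z in np.arange(.102,.0849,-.002):
    q[2]=z; hit=robot.servo_line(q,speed=.02,max_force=28); print(hit,end=" "); st()
    if hit or (status.state()["force"][2]>15 and z<.089): break
q[2]=.30; robot.servo_line(q,speed=.12)
q2=q+.22*UY*-1; robot.servo_line(q2+np.array([0,.1,0]),speed=.2) if kin.inverse_kinematics(q2+np.array([0,.1,0]),ORI) is not None else None
robot.pause(.3); st()
im=snap("side","side4"); cv2.imwrite("pics/c4.png",cv2.resize(im[220:370,250:440],None,fx=4,fy=4)[:,:,::-1])
for d in spotter.landmark_of("side","lid_press")[:1]: print(d["score"],world("side",d["position"]))
```

```text
0.91 [ 0.5167 -0.0486  0.0987] [ 0.5163 -0.0459  0.13  ]
False t 23.4 [ 0.5164 -0.0459  0.1021] F [ 0.0932  0.3497 -0.209 ] w 0.0003 g 0.0
False t 23.6 [ 0.5162 -0.0459  0.0999] F [ 0.3496 -0.2599  0.3999] w -0.0000 g 0.0
False t 23.9 [ 0.5162 -0.0459  0.0979] F [ 0.7188 -0.1344  0.6822] w 0.0001 g 0.0
False t 24.1 [ 0.5162 -0.0459  0.0959] F [ 0.5846  0.4872 -0.1654] w -0.0003 g 0.0
False t 24.4 [ 0.5162 -0.0459  0.0939] F [ 0.5651  0.3824 -0.0056] w -0.0002 g 0.0
False t 24.6 [ 0.5162 -0.0459  0.0919] F [-0.2764 -0.6547 -0.0158] w -0.0000 g 0.0
False t 24.9 [ 0.5162 -0.0459  0.0899] F [0.2661 0.3698 0.2453] w -0.0000 g 0.0
False t 25.1 [ 0.5162 -0.0459  0.0879] F [-0.3195  0.5036 -0.2505] w -0.0001 g 0.0
False t 25.4 [ 0.5162 -0.0459  0.0859] F [-0.2086 -0.1261 -0.1951] w 0.0001 g 0.0
t 28.9 [0.2994 0.0188 0.2999] F [ 0.8579  0.5151 -0.0756] w 0.0002 g 0.0
0.7 [ 0.5152 -0.0495  0.1005]
```

View pics/c4.png

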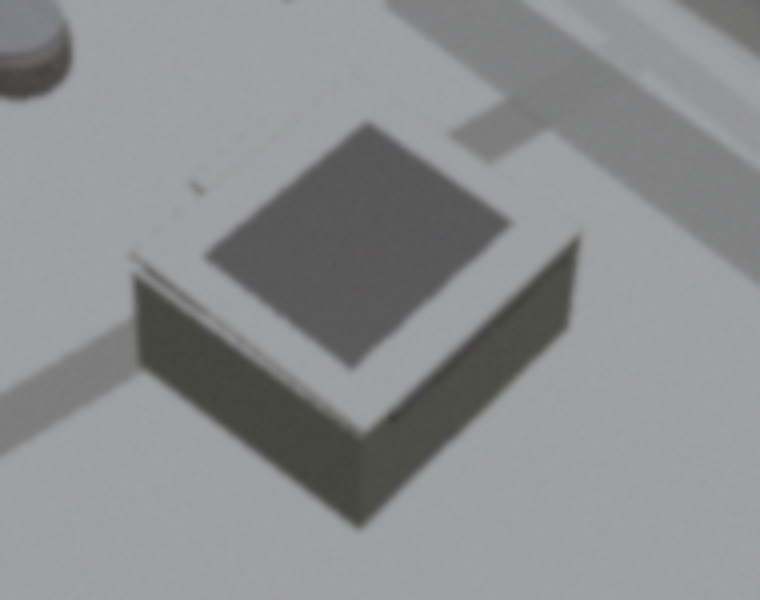

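The lid is still ajar: a gap shows along the left edge from (130,260) to (340,420), and lid_press is near z = 0.10. The tip felt no contact at TCP z = 0.086. I go back, look at the tip there, and press further under the force guard.

Run:
```python
from h import *
q=HINGE-.158*UX
q[2]=.30; robot.servo_line(q,speed=.2)
q[2]=.10; robot.servo_line(q,speed=.15,max_force=20)
q[2]=.087; print(robot.servo_line(q,speed=.03,max_force=28)); st()
a=snap("side","side5"); b=snap("top","top5")
cv2.imwrite("pics/c5.png",np.hstack([cv2.resize(a[170:350,230:430],(640,576)) ,])[:,:,::-1])
```

```text
False
t 32.3 [ 0.5162 -0.046   0.0869] F [-0.8191 -0.0938 -0.9612] w -0.0002 g 0.0
```

View pics/c5.png

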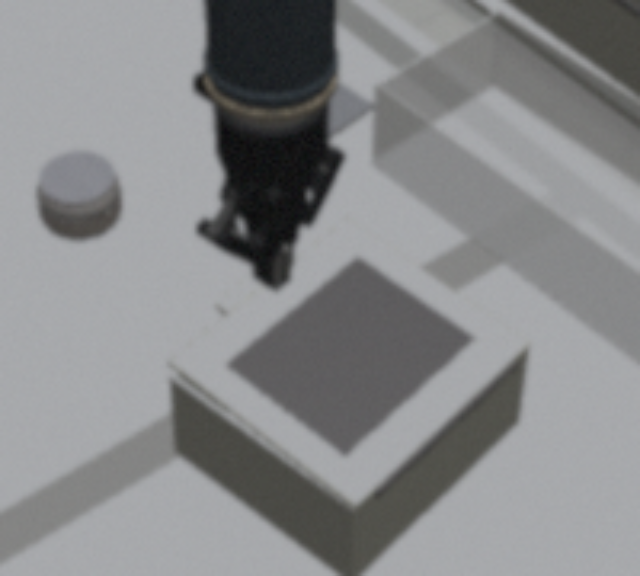

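The fingertip shows at crop (270,283), which is full-picture (314,258), right at the lid's free edge. I check that against projections.

Run:
```python
from h import *
m={c:cams.camera_model(c) for c in("side","top")}
def pr(c,X):
    k=m[c]; p=np.array(k["R"])@X+np.array(k["t"]); return np.array([k["fx"]*p[0]/p[2]+k["cx"],k["fy"]*p[1]/p[2]+k["cy"]])
q=HINGE-.158*UX
for z in(.087,.1,.11,.12): q[2]=z; print(z,pr("side",q),pr("top",q))
for s in(-1,1):
  for d in (0,.17): 
    X=HINGE-d*UX+.095*s*UY; X[2]=.09+.06*d; print("lid corner",s,d,"side crop",(pr("side",X)-[230,170])*3.2,"top",pr("top",X))
```

```text
0.087 [315.1637 264.4206] [332.0684 254.3438]
0.1 [315.1158 260.5841] [332.1644 254.2608]
0.11 [315.0785 257.5963] [332.2393 254.1958]
0.12 [315.0407 254.5761] [332.3154 254.1299]
lid corner -1 0 side crop [348.3707 499.7658] top [388.565  276.4076]
lid corner -1 0.17 side crop [165.4376 354.679 ] top [333.5777 285.9648]
lid corner 1 0 side crop [527.1387 338.8601] top [377.621  215.1229]
lid corner 1 0.17 side crop [348.0075 213.5554] top [322.9935 224.1336]
```

The tip really is over the press point, but about 15 mm higher than the nominal TCP. The lid outline matches my model, so I keep pressing down under the force guard.

Run:
```python
from h import *
q=HINGE-.158*UX
for z in np.arange(.085,.0599,-.0015):
    q[2]=z; hit=robot.servo_line(q,speed=.02,max_force=25); s=status.state(); print("%.4f %.4f %.1f"%(z,s["eef_pos"][2],s["force"][2]),hit)
    if hit or s["force"][2]>22: break
st()
```

```text
0.0850 0.0849 -0.0 False
0.0835 0.0834 -0.1 False
0.0820 0.0819 -0.8 False
0.0805 0.0804 -0.0 False
0.0790 0.0789 0.4 False
0.0775 0.0774 -0.1 False
0.0760 0.0762 3.3 False
0.0745 0.0750 9.6 False
0.0730 0.0737 11.8 False
0.0715 0.0721 11.1 False
0.0700 0.0703 7.2 False
0.0685 0.0686 4.0 False
0.0670 0.0668 -0.7 False
0.0655 0.0657 5.3 False
0.0640 0.0652 19.6 False
0.0625 0.0648 37.2 False
t 36.4 [ 0.5167 -0.0463  0.0648] F [-8.9321  1.0141 37.1909] w -0.0001 g 18.3
```

The force shows the detent: a peak of 12 N, a drop to zero, then a hard stop about 11 mm below first contact. I retreat and verify.

Run:
```python
from h import *
q=HINGE-.158*UX
q[2]=.30; robot.servo_line(q,speed=.15)
robot.servo_line(q+np.array([-.05,.15,0]),speed=.15); robot.pause(.3); st()
im=snap("side","side6"); cv2.imwrite("pics/c6.png",cv2.resize(im[220:370,250:440],None,fx=4,fy=4)[:,:,::-1])
for d in spotter.landmark_of("side","lid_press")[:1]: print(d["score"],world("side",d["position"]))
for l in ("bowl","tin","jar","milk","scraper"):
    for d in spotter.landmark_of("side",l)[:1]: print(l,round(d["score"],2),world("side",d["position"]))
```

```text
t 39.6 [0.4664 0.1036 0.3   ] F [ 0.1923  0.4214 -0.1605] w 0.0002 g 0.0
0.79 [ 0.5155 -0.0503  0.0908]
bowl 0.61 [ 0.4672 -0.4755  0.0033]
tin 0.93 [0.5013 0.198  0.002 ]
jar 0.59 [0.5631 0.5111 0.0017]
milk 0.84 [ 0.5921 -0.5181 -0.0004]
scraper 0.81 [0.7155 0.2102 0.0019]
```

View pics/c6.png

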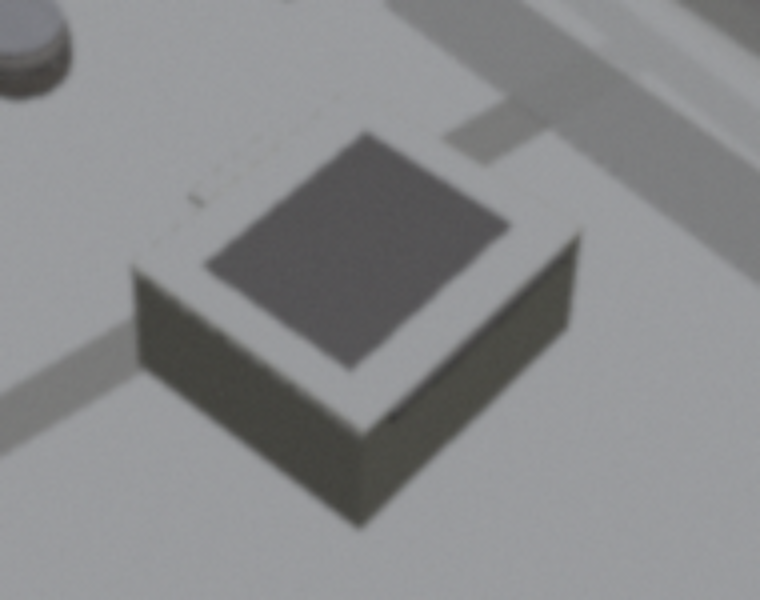

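The gap along the left edge, (135,265) to (360,435), has closed. lid_press is at z = 0.091, so the lid is shut, and the bystanders have not moved.

```bash
python3 -c "
from h import *
print(robot.hand_in())"
```

```text
the job is handed in; nothing more can be done
None
```

The ramekin was set down upright on the bin floor, the lid is latched fully shut (pressed face measured 91 mm above the shelf), the other things did not move, and the job was handed in at about 40 s.

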